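# Load the coaxial test fixture

### The arm

A 7-joint arm with a two-finger parallel gripper is mounted at the origin on the work surface. World frame = base frame: x ahead of the robot, y to its left, z up, the work surface at z = 0. Lengths are in m, angles in rad, forces in N, time in s.
With the tool pointing down it reaches from about 0.425 to 0.875 m from the base axis. Payload 4.7 kg.
Tool frame: the origin (TCP) lies midway between the tips of the shut fingers; the grasp point (between the pads) lies manip.hold_point_z behind it (manip.hold_point_z is the distance from the TCP to the grasp point, in m); z points along the fingers, y is the direction in which the jaws open and shut (so a half turn about z gives the same grasp; the last joint's range is limited). The gripper opens to 85 mm and grips with 20 to 120 N. Pads are 22 mm wide; open, the fingers measure 114 mm over their backs; the gripper's body (76 mm by 85 mm) begins 54 mm behind the grasp point. The pads swing forward as they close: fully open they stand 13 mm farther back than shut.
Start: joints at [-1.266, 0.321, -0.07, 1.45, 0.023, 1.371, -0.057], TCP at [0.186, 0.623, 0.231] pointing down, gripper open.
Joint ranges: [-2.86, 2.86], [-0.3, 2.09], [-1.38, 1.24], [0.06, 2.45], [-1.56, 4.7], [0.09, 2.05], [-2.69, 2.69]. Speed limits (rad/s): [2.57, 2.57, 3.14, 3.14, 3.14, 3.14, 3.14].

### API

Orientations are given as a rotation vector (axis times angle).
In Python, from cell import manip gives the robot as it stands. The module is installed in compiled form; this text tells all that it offers.
- The arm moves only by the shell command python3 -m inch 'ROWS' [FORCE]. ROWS is JSON, a list that holds one entry, the list of rows, each a list of 7 numbers: the turn, a rotation vector about the tool's x, y, z in degrees, then the shift along the tool's x, y, z in cm, then the finger opening in cm, from 0 to 8.54. In form: [[[ax, ay, az, dx, dy, dz, claw], ...]]. A call has exactly 10 rows; each row is the pose to reach, as a shift and turn from the pose commanded when the call began, along the tool's axes at that moment; what a row does not reach only later rows make up. A row lasts 1/8 s, in which the tool goes at most 62.5 mm and 10.7 degrees, less where a joint would pass 70% of its speed; a pose out of reach is approached as far as the arm can. A call with a gripper value outside its range is refused whole. The fingers move at their own pace and stop on an object; FORCE is the grip in N (left out, the last holds). Time passes only in rows, so rows that repeat a pose let the fingers close, or fill a call up. It gives the time, the measured TCP pose, the force and the opening at its end, in the units of the state.
- manip.sense(): the state, without advancing time (a new reading comes with each control period).
- manip.get_image(name): name is "scene" or "top"; returns the picture (400x640x3 uint8, red, green, blue); there is no depth.
- manip.get_calibration(name): a dict with "fx", "fy", "cx", "cy" (pixels), "xyz" and "orientation" of the camera in the world. Camera axes: x right, y down, z forward; pixel columns grow to the right and rows downward; lengths in m; the calibration is good to about 2 mm. A picture is of the moment at which its call begins. get_calibration takes no time and is no camera call.
- manip.job_done(): hands the job in, once; it reports no verdict.
Trained networks look in the newest picture that a camera, given by its name, has taken for a name from the list of things; names that differ only in an ending like _2 or _b are one class to them, and where a whole thing is asked for, a point or a joint stands for the part that bears it (a point fixed in the world has none). Each returns a list of dicts, best first, with "score" (0 to 1); they miss things now and then, are a little off and sometimes report something else, mostly with a low value. They report only what shows in the picture. A call takes as long as a camera call. They do not tell look-alikes from the thing itself.
- manip.look_for(name, camera): "bbox" ([left, top, right, bottom] in pixels, round what is visible of it).
- manip.place_of(name, camera): "xy" ([column, row] in pixels: a listed point, or the origin of a listed thing).
The state is a dict: "time": time; "joint_positions": joint angles; "qd": joint speeds; "joint_torque": joint torques, N m; "position": TCP position; "orientation": TCP orientation; "contact_force": force on the tool from outside, world axes, zero at the start; "torque": the same for the moment, N m; "gripper_width": opening from 0.0 (shut) to 1.0 (fully open).
Only numpy, scipy, OpenCV 4.12 (cv2) and the standard library are available. Lean on these libraries where they do the work, as an engineer would, in place of code of your own. Each camera call takes 0.05 s, during which the arm holds its last target.

### The job

Load the test fixture: lay the thick attenuator across its two wide, open V-blocks so that both blocks cradle its round body between the hex nuts. Press the slim air line down past the sprung jaw until it lies home in the two narrow V-blocks with the jaw closed over it. Set both down gently rather than dropping them, let go, and leave the other things on the bench where they are.

Things in the scene. Friction and masses are not known exactly. Their poses are not given: they have to be found in the camera images.
- attenuator: The thick loose part: aluminium cylinder 32 mm in diameter, 108 mm long, with a steel hex nut (36 mm across flats, 12 mm wide) and a brass stub (14 mm diameter, 10 mm long) at each end; 152 mm over all, about 0.35 kg. Origin on its axis at mid-length, x axis along the cylinder, ends alike. It lies on the bench on its nuts, axis 18 mm above the bench.
- air_line: The slim loose part, of the same form: aluminium cylinder 18 mm in diameter, 108 mm long; hex nuts 24 mm across flats, 12 mm wide; brass stubs 10 mm diameter, 10 mm long; 152 mm over all, about 0.18 kg. Origin on its axis at mid-length, x axis along the cylinder, ends alike. It lies on the bench on its nuts, axis 12 mm above the bench.
- fixture: Fixed dark grey base plate, 215 (x) by 130 (y) by 12 mm, origin at the centre of its underside, z up. It carries two pairs of steel V-blocks, wide pair on the -x half, narrow pair with jaw on the +x half, 110 mm apart. All grooves run along its y, with 45 degree faces. Blocks are 16 mm thick, centred at y = +-32 mm: 48 mm free between a pair, 14 mm play to the nuts at each end.
- wide_seat (a point): Where the attenuator's origin is when it lies home and centred in the wide V-blocks: 55 mm above the bench, 55 mm to the -x side of the fixture's centre. Axes as the fixture's. The groove's mouth is 42 mm wide, its top 54 mm above the bench.
- clip_seat (a point): Where the air line's origin is when it lies home and centred in the narrow V-blocks under the jaw: 55 mm above the bench, 55 mm to the +x side of the fixture's centre. Axes as the fixture's. Each block has on the -x side a fixed upright tine, its face 10.5 mm from here, flaring out at 45 degrees from 16 to 24 mm above here; the jaw is on the +x side.
- jaw (a joint): Sprung jaw over the narrow blocks, rad: 0 = closed (with or without the air line), grows as it swings out to the fixture's +x, to 0.5; springs back by itself. Hinge along the fixture's y, 18 mm to +x of clip_seat and 28 mm below it; two brass arms end in free-turning white rollers, 8 mm diameter. An air line pushed straight down opens it about 0.07 rad, taking 4 to 8 N beyond its weight; home, it has 1 mm to spare.
- jaw_nose (a point): Point midway between the jaw's two rollers, on their axis: with the jaw closed 9 mm to the fixture's +x side of clip_seat and 11 mm above it. Nothing is at the point itself; the rollers are 25 to 39 mm either side of it along the fixture's y.
- adapter: Stubby aluminium coaxial adapter standing on end, 34 mm diameter, 44 mm tall. Bystander: leave alone. Origin at its foot.
- spanner: Steel spanner, 150 mm long, lying flat. Bystander: leave alone.
- cleaner: White bottle of cleaner, 56 mm diameter, 130 mm tall. Bystander: leave alone. Origin at its foot.
- mug: White mug, 80 mm diameter, 90 mm tall. Bystander: leave alone. Origin at its foot.
- reel: Brass reel lying flat, 80 mm diameter, 32 mm tall. Bystander: leave alone. Origin at its foot.
- parts_tray: Clear open parts tray, 120 x 90 x 30 mm. Bystander: leave alone. Origin at its underside.
- weight: Steel cylinder weight standing, 48 mm diameter, 40 mm tall. Bystander: leave alone. Origin at its foot.
Not all that is in view belongs to the job. Leave any brown or pink look-alike of the attenuator alone.

How it is judged:
By the outcome, as a careful person would: the job done as asked, in the order asked, and still so for the second after the job is handed in, with the robot touching nothing.
It also fails if it takes over 54 s, if anything falls off the work surface, if the arm or the gripper's body presses on something with over 40 N, if the wrist force passes 120 N, or if a joint passes its speed limit or range.

## Working session

There is one attempt and no reset: what is moved stays moved. The work goes in short steps, Python scripts to look and compute and a shell command to move; the robot and the scene stay as the last step left them, time stands still between calls to the robot, and variables do not carry over. Pictures are saved under pics/ and viewed, and the job is handed in when it is done.

```bash
mkdir -p pics; ls
python3 - <<'E'
from cell import manip
import cv2
s=manip.sense(); print({k:(v if not hasattr(v,'round') else v) for k,v in s.items()}); print(manip.hold_point_z)
for c in ("scene","top"):
    im=manip.get_image(c); cv2.imwrite(f"pics/{c}0.png",im[:,:,::-1]); print(c,manip.get_calibration(c))
    for n in ("attenuator","air_line","fixture","jaw"):
        print(n,[(d['bbox'],round(d['score'],2)) for d in manip.look_for(n,c)][:4])
    for n in ("attenuator","air_line","fixture","wide_seat","clip_seat","jaw_nose"):
        print(n,[(d['xy'],round(d['score'],2)) for d in manip.place_of(n,c)][:4])
print(manip.sense()['time'])
E
```

```text
pics
{'time': 0.0, 'joint_positions': array([-1.26591351,  0.32181059, -0.07004392,  1.45169656,  0.02260198,
        1.37083028, -0.05691285]), 'qd': array([ 2.49572138e-05, -1.58493200e-03, -9.22199974e-04,  6.82753518e-04,
        1.06976804e-03,  1.24329517e-03, -1.02149061e-04]), 'joint_torque': array([-3.02617182e-04, -4.93586183e+01, -3.82444058e-01, -3.14330220e+01,
        1.29819833e-02,  1.13224695e-02, -8.82022306e-06]), 'position': array([0.18626931, 0.62215525, 0.23022044]), 'orientation': array([-4.55159811e-01, -3.10827434e+00,  3.06521131e-03]), 'contact_force': array([-0.02413506, -0.49462639,  0.2736891 ]), 'torque': array([ 0.01135924, -0.00341091,  0.01754212]), 'gripper_width': 1.0034436711418284}
0.0187
scene {'fx': 417.1219753536287, 'fy': 417.1219753536287, 'cx': 324.9865950474091, 'cy': 199.10457123168953, 'xyz': array([1.28684029, 0.0415086 , 0.86028836]), 'orientation': array([-1.6584452 , -1.81621658,  0.78377676])}
attenuator [([228.0, 139.0, 263.5, 170.8], 0.96), ([200.9, 219.4, 224.5, 260.9], 0.95), ([162.8, 169.2, 208.8, 196.5], 0.76), ([227.6, 174.7,
[... 660 characters left out ...]
02]), 'orientation': array([-2.17817883,  2.18354777, -0.0402117 ])}
attenuator [([396.2, 263.6, 428.2, 304.9], 0.93), ([398.0, 138.1, 431.1, 181.3], 0.87), ([444.4, 211.3, 481.2, 247.8], 0.86), ([382.3, 196.1, 415.4, 239.1], 0.81)]
air_line [([352.8, 150.5, 361.7, 200.9], 0.82)]
fixture [([261.5, 135.8, 306.4, 204.8], 0.89)]
jaw [([273.4, 143.0, 296.4, 152.1], 0.41)]
attenuator [([416.4, 158.9], 0.89), ([396.8, 215.0], 0.85), ([462.9, 230.5], 0.65), ([410.8, 283.0], 0.55)]
air_line [([360.4, 171.8], 0.5), ([284.2, 167.2], 0.36)]
fixture [([285.0, 166.7], 0.55)]
wide_seat [([283.8, 187.5], 0.91)]
clip_seat [([285.1, 153.6], 0.56), ([356.2, 120.3], 0.21)]
jaw_nose [([282.8, 145.7], 0.42)]
1.1
```

Run:
```python
import cv2,numpy as np
a=cv2.imread("pics/scene0.png")[110:310,140:440]; b=cv2.imread("pics/top0.png")[110:330,240:500]
cv2.imwrite("pics/s0z.png",cv2.resize(a,None,fx=2.66,fy=2.66,interpolation=3)); cv2.imwrite("pics/t0z.png",cv2.resize(b,None,fx=2.7,fy=2.7,interpolation=3))
```

```text
(no output)
```

View pics/s0z.png

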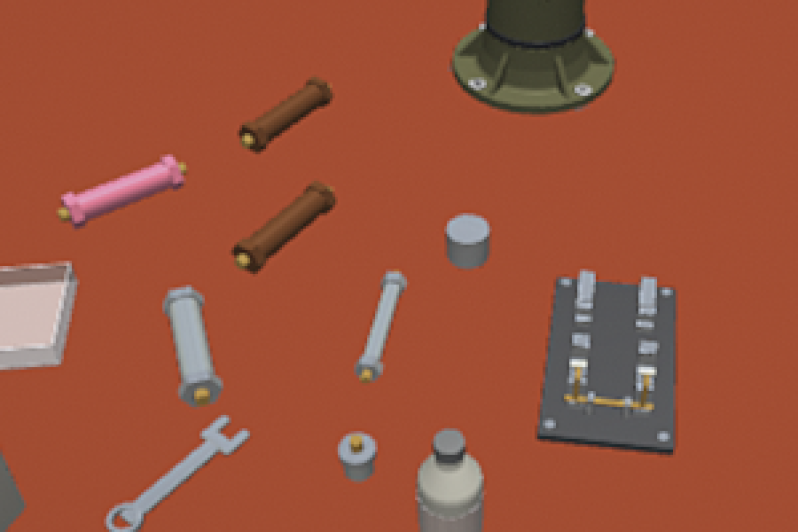

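View pics/t0z.png

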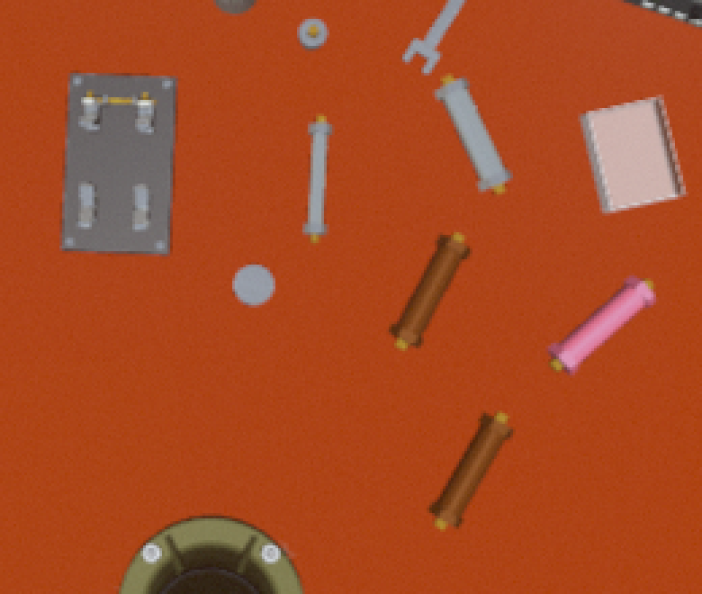

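View pics/top0.png

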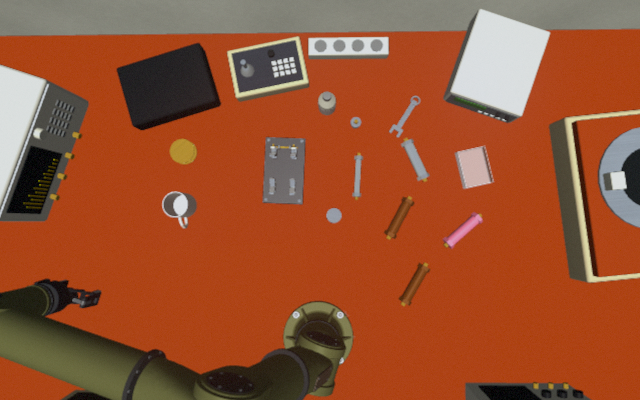

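View pics/scene0.png

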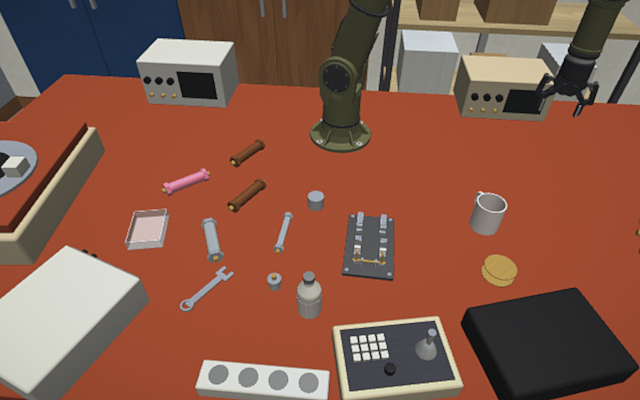

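The grey attenuator is at top (415,159) / scene (211,240). The brown parts at top (400,217) and (414,284) and the pink one at (464,230) are look-alikes. The air line is at top (357,176) / scene (283,231), and the fixture at top (284,170) / scene (369,245) with its jaw side at world +x. Next I fit models to both views.

```bash
cat > h.py <<'E'
import numpy as np, cv2
from scipy.spatial.transform import Rotation as R
from scipy.optimize import minimize
from cell import manip
def cal(c):
    k=manip.get_calibration(c); return k
def proj(c,P,k=None):
    k=k or cal(c); Rm=R.from_rotvec(k['orientation']).as_matrix()
    q=(np.atleast_2d(P)-k['xyz'])@Rm
    return np.c_[k['fx']*q[:,0]/q[:,2]+k['cx'],k['fy']*q[:,1]/q[:,2]+k['cy']]
def tri(uvs): # {cam:uv}
    A=np.zeros((3,3));b=np.zeros(3)
    for c,uv in uvs.items():
        k=cal(c);d=R.from_rotvec(k['orientation']).as_matrix()@np.array([(uv[0]-k['cx'])/k['fx'],(uv[1]-k['cy'])/k['fy'],1])
        d/=np.linalg.norm(d);M=np.eye(3)-np.outer(d,d);A+=M;b+=M@k['xyz']
    return np.linalg.solve(A,b)
def ray(c,uv,z):
    k=cal(c);d=R.from_rotvec(k['orientation']).as_matrix()@np.array([(uv[0]-k['cx'])/k['fx'],(uv[1]-k['cy'])/k['fy'],1])
    return k['xyz']+d*(z-k['xyz'][2])/d[2]
def cyl(r,x0,x1,n=24,ph=0):
    t=np.arange(n)*2*np.pi/n+ph
    return np.vstack([np.c_[np.full(n,x),r*np.cos(t),r*np.sin(t)] for x in (x0,x1)])
def part(rb,af,rs):
    h=[cyl(rb,-.054,.054)]
    for s in (1,-1):
        h+=[cyl(af/2/np.cos(np.pi/6),s*.054,s*.066,6,0),cyl(rs,s*.066,s*.076)]
    return h
ATT=part(.016,.036,.007); AIR=part(.009,.024,.005)
def box(x0,x1,y0,y1,z0,z1): return np.array([[x,y,z] for x in(x0,x1) for y in(y0,y1) for z in(z0,z1)])
FIX=[box(-.1075,.1075,-.065,.065,0,.012)]
def render(c,parts,T,roi,S=8):
    x0,y0,x1,y1=roi; m=np.zeros(((y1-y0)*S,(x1-x0)*S),np.uint8); k=cal(c)
    for p in parts:
        uv=proj(c,p@T[0].T+T[1],k); uv=(uv+.5-[x0,y0])*S-.5
        h=cv2.convexHull(uv.astype(np.float32))
        cv2.fillConvexPoly(m,np.round(h*16).astype(np.int32),255,shift=4)
    return cv2.resize(m,(x1-x0,y1-y0),interpolation=cv2.INTER_AREA)/255.
def softmask(im,roi):
    x0,y0,x1,y1=roi; a=im[y0:y1,x0:x1].astype(float)
    f=(a[...,0]-a[...,2])/(a.sum(2)+1)   # bench reddish
    b=np.median(np.r_[f[0],f[-1],f[:,0],f[:,-1]]); return np.clip((b-f)/b,0,1)
def Tyaw(p): 
    return R.from_euler('z',p[3]).as_matrix(),np.array(p[:3])
def fit(parts,p0,masks,free=(0,1,2,3),weights=None):
    p0=np.array(p0,float);free=list(free)
    def cost(q):
        p=p0.copy();p[free]=q;e=0
        for c,(m,roi) in masks.items():
            w=1 if weights is None or c not in weights else weights[c]
            e+=(w*(render(c,parts,Tyaw(p),roi)-m)**2).sum()
        return e
    s=np.array([.01,.01,.006,.1])[free]
    x=p0[free]
    for _ in range(2):
        sim=np.vstack([x]+[x+np.eye(len(x))[i]*s[i] for i in range(len(x))])
        r=minimize(cost,x,method='Nelder-Mead',options=dict(initial_simplex=sim,xatol=1e-4,fatol=1e-3,maxiter=400)); x=r.x; s=s/3
    p0[free]=x; return p0,r.fun
E
cat > m1.py <<'E'
from h import *
I={c:cv2.imread(f'pics/{c}0.png')[:,:,::-1] for c in('scene','top')}
def rp(**k): return {c:(softmask(I[c],r),r) for c,r in k.items()}
print('tri att',tri(dict(scene=(211.7,241),top=(416,159))))
M=rp(scene=(193,212,232,268),top=(398,134,436,186))
for name,MM in (('both',M),('top',{'top':M['top']}),('scene',{'scene':M['scene']})):
    fr=(0,1,2,3) if name=='both' else (0,1,3)
    print('att',name,*fit(ATT,[.48,-.34,.018,.4],MM,fr))
M=rp(scene=(268,205,300,263),top=(346,145,368,205))
for name,MM in (('both',M),('top',{'top':M['top']}),('scene',{'scene':M['scene']})):
    fr=(0,1,2,3) if name=='both' else (0,1,3)
    print('air',name,*fit(AIR,[.45,-.15,.012,0],MM,fr))
M=rp(scene=(336,203,402,284),top=(255,130,312,211))
W={'scene':np.ones(M['scene'][0].shape)}; W['scene'][:24]=0
for name,MM in (('both',M),('top',{'top':M['top']}),('scene',{'scene':M['scene']})):
    fr=(0,1,2,3) if name=='both' else (0,1,3)
    print('fix',name,*fit(FIX,[.46,.07,0,0],MM,fr,W))
for c in M: cv2.imwrite(f'pics/mask_{c}.png',cv2.resize((M[c][0]*255).astype(np.uint8),None,fx=6,fy=6,interpolation=0))
E
python3 m1.py
```

```text
tri att [ 0.56271828 -0.31633988  0.01137966]
att both [ 0.5608209  -0.31457019  0.01660185  0.42352334] 55.4088763497936
att top [ 0.56083615 -0.31270859  0.018       0.42326319] 20.38240509359298
att scene [ 0.56160583 -0.31481329  0.018       0.4243219 ] 20.83015611895039
air both [ 0.5100161  -0.12848346  0.0138469  -0.05744048] 26.82989687943273
air top [ 0.50987555 -0.12776655  0.012      -0.06220084] 9.888893642685044
air scene [ 0.50935202 -0.12952992  0.012      -0.05508919] 8.893602663979735Traceback (most recent call last):
  File "m1.py", line 17, in <module>
    print('fix',name,*fit(FIX,[.46,.07,0,0],MM,fr,W))
                      ~~~^^^^^^^^^^^^^^^^^^^^^^^^^^^
  File "h.py", line 56, in fit
    r=minimize(cost,x,method='Nelder-Mead',options=dict(initial_simplex=sim,xatol=1e-4,fatol=1e-3,maxiter=400)); x=r.x; s=s/3
    res = _minimize_neldermead(fun, x0, args, callback, bounds=bounds,
                               **options)
    fsim[j] = func(sim[j])
              ~~~~^^^^^^^^
    fx = function(np.copy(x), *(wrapper_args + args))
  File "h.py", line 50, in cost
    e+=(w*(render(c,parts,Tyaw(p),roi)-m)**2).sum()
           ~~~~~~^^^^^^^^^^^^^^^^^^^^^
  File "h.py", line 32, in render
    x0,y0,x1,y1=roi; m=np.zeros(((y1-y0)*S,(x1-x0)*S),np.uint8); k=cal(c)
                                                                   ~~~^^^
  File "h.py", line 6, in cal
    k=manip.get_calibration(c); return k
ValueError: time passes only in moves, steps and waits
```

```bash
sed -i 's/^def cal(c):/_K={}\ndef cal(c):\n    if c not in _K: _K[c]=manip.get_calibration(c)\n    return _K[c]\ndef _old(c):/' h.py; python3 m1.py | grep fix; python3 -c "
from cell import manip; print(manip.sense()['time'])"
```

```text
fix both [ 0.52878422  0.10971861  0.00122067 -0.04553515] 78.0446415490817
fix top [ 0.52898379  0.11089011  0.         -0.0437184 ] 15.623382286336208
fix scene [ 0.52792306  0.1089418   0.         -0.04426117] 44.42870972983174
1.1
```

View pics/mask_scene.png

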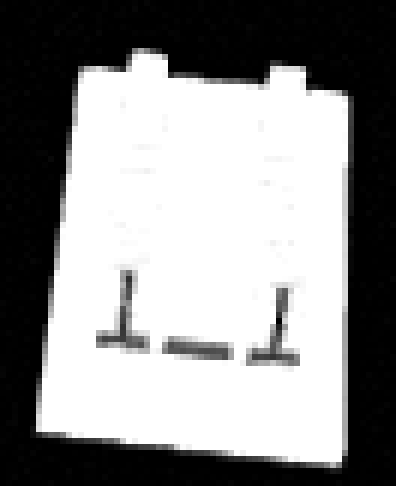

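View pics/mask_top.png

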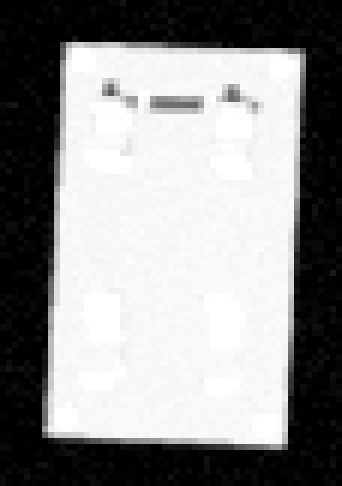

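```bash
cat > plan.py <<'E'
import sys; from h import *
# args: x y z yawdeg(of tool y) -> row values; tool pointing down
def plan(x,y,z,a,verbose=True):
    s=manip.sense(); p=s['position'];C=R.from_rotvec(s['orientation'])
    a=np.deg2rad(a); ty=np.array([np.cos(a),np.sin(a),0]);tz=np.array([0,0,-1.]);tx=np.cross(ty,tz)
    G=R.from_matrix(np.c_[tx,ty,tz])
    rel=C.inv()*G; sh=C.inv().apply(np.array([x,y,z])-p)*100
    cy=C.apply([0,1,0])
    print('t',round(s['time'],2),'pos',p.round(4),'ty',round(np.degrees(np.arctan2(cy[1],cy[0])),1),'tilt',np.degrees(np.arccos(-C.apply([0,0,1])[2])).round(2),'F',s['contact_force'].round(1),'w',round(s['gripper_width'],3),'q',s['joint_positions'].round(2))
    print('turn',np.degrees(rel.as_rotvec()).round(1),'shift cm',sh.round(2), 'dist',np.linalg.norm(sh).round(1))
if __name__=='__main__':
    v=[float(t) for t in sys.argv[1:]]
    for i in range(0,len(v),4): plan(*v[i:i+4])
E
python3 plan.py .50 .20 .24 3 .561 -.314 .2 -65.7
```

```text
t 1.1 pos [0.1864 0.6227 0.2314] ty 73.3 tilt 0.01 F [0.  0.  0.3] w 0.998 q [-1.27  0.32 -0.07  1.45  0.02  1.37 -0.06]
turn [ 0.  -0.  70.3] shift cm [-42.16 -31.51  -0.86] dist 52.6
t 1.1 pos [0.1864 0.6227 0.2314] ty 73.3 tilt 0.01 F [0.  0.  0.3] w 0.998 q [-1.27  0.32 -0.07  1.45  0.02  1.37 -0.06]
turn [  0.  -0. 139.] shift cm [-62.74 -79.     3.13] dist 100.9
```

Run:
```python
import cv2
b=cv2.imread("pics/top0.png")[125:195,380:450];cv2.imwrite("pics/att_crop.png",cv2.resize(b,None,fx=8,fy=8,interpolation=3))
```

```text
(no output)
```

View pics/att_crop.png

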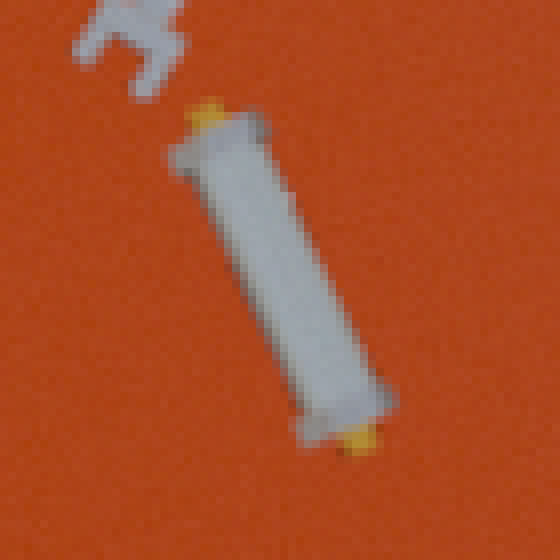

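The crop shows the grey aluminium cylinder with steel nuts and brass stubs at top (415,159): the true attenuator. The spanner jaw is just beyond its upper end and clear of the grasp.

```bash
python3 -m inch '[[[0,0,8,-4.7,-3.5,-0.1,8.5],[0,0,16,-9.4,-7,-0.2,8.5],[0,0,24,-14,-10.5,-0.3,8.5],[0,0,32,-18.7,-14,-0.4,8.5],[0,0,40,-23.4,-17.5,-0.5,8.5],[0,0,48,-28.1,-21,-0.6,8.5],[0,0,56,-32.8,-24.5,-0.7,8.5],[0,0,64,-37.5,-28,-0.8,8.5],[0,0,70,-42.2,-31.5,-0.9,8.5],[0,0,75,-44.3,-36.5,-0.9,8.5]]]' 40; python3 plan.py .561 -.314 .15 -65.7
```

```text
time: 2.35
position: [0.5079, 0.1441, 0.2405]
orientation: [2.257, 2.184, 0.001]
contact_force: [0.3, -0.1, -0.1]
gripper_width: 0.995
t 2.35 pos [0.5079 0.1441 0.2405] ty -1.9 tilt 0.09 F [ 0.3 -0.1 -0.1] w 0.995 q [-0.74  0.05  0.43  1.75 -0.02  1.34 -0.34]
turn [ 0.1 -0.  63.8] shift cm [-45.61   6.8    9.08] dist 47.0
```

```bash
python3 -m inch '[[[0,0,8,-5.7,0.8,0.5,8.5],[0,0,16,-11.4,1.7,1.2,8.5],[0,0,24,-17.1,2.5,2,8.5],[0,0,32,-22.8,3.4,3,8.5],[0,0,40,-28.5,4.2,4.5,8.5],[0,0,48,-34.2,5.1,6,8.5],[0,0,56,-39.9,5.9,7.5,8.5],[0,0,63.8,-45.6,6.8,9.1,8.5],[0,0,63.8,-45.6,6.8,9.1,8.5],[0,0,63.8,-45.6,6.8,9.1,8.5]]]' 40; python3 plan.py .561 -.3145 .003 -65.7
python3 - <<'E'
from h import *
for c,(a,b,d,e) in dict(top=(360,100,460,200),scene=(150,170,270,270)).items():
    im=manip.get_image(c)[b:e,a:d,::-1]; cv2.imwrite(f"pics/{c}1.png",cv2.resize(im,None,fx=5,fy=5,interpolation=2))
E
```

```text
time: 3.6
position: [0.561, -0.3111, 0.1491]
orientation: [-3.069, -0.669, 0.0]
contact_force: [0.6, 0.4, 0.3]
gripper_width: 0.998
t 3.6 pos [ 0.561  -0.3111  0.1491] ty -65.4 tilt 0.06 F [0.6 0.4 0.3] w 0.998 q [-0.16  0.44  0.81  1.6  -0.34  1.24 -0.43]
turn [-0.1 -0.   0.3] shift cm [-0.14  0.32 14.61] dist 14.6
```

View pics/top1.png

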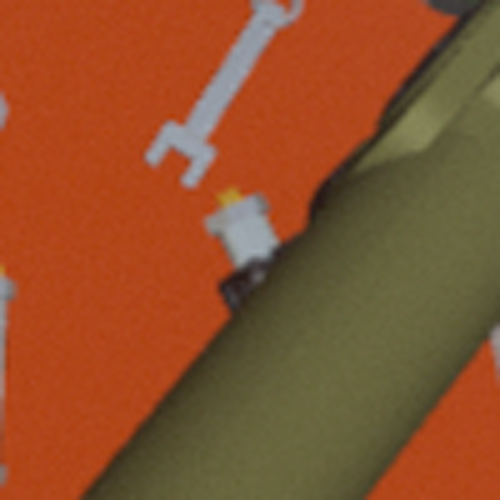

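View pics/scene1.png

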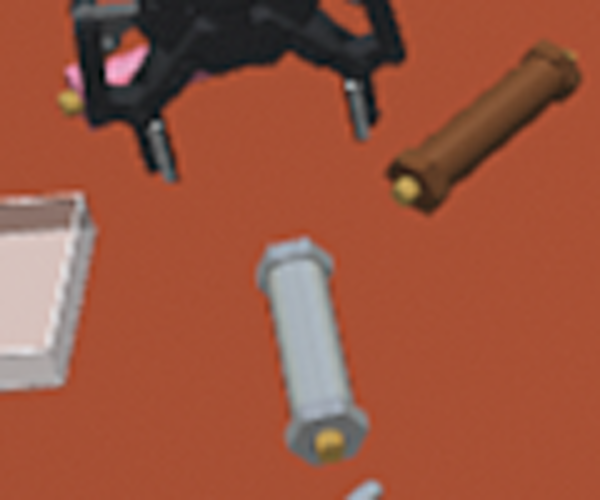

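```bash
python3 -m inch '[[[0,0,0.3,-0.1,0.3,4,8.5],[0,0,0.3,-0.1,0.3,8,8.5],[0,0,0.3,-0.1,0.3,11,8.5],[0,0,0.3,-0.1,0.3,13,8.5],[0,0,0.3,-0.1,0.3,14.3,8.5],[0,0,0.3,-0.1,0.3,14.5,8.5],[0,0,0.3,-0.1,0.3,14.5,5],[0,0,0.3,-0.1,0.3,14.5,3.5],[0,0,0.3,-0.1,0.3,14.5,2.6],[0,0,0.3,-0.1,0.3,14.5,2.6]]]' 60; python3 plan.py .561 -.3145 .003 -65.7
```

```text
time: 4.95
position: [0.5617, -0.3151, 0.0053]
orientation: [3.071, 0.659, 0.002]
contact_force: [-2.1, 0.6, 5.1]
gripper_width: 0.351
t 4.95 pos [ 0.5617 -0.3151  0.0053] ty -65.8 tilt 0.07 F [-2.1  0.6  5.1] w 0.351 q [-0.08  0.6   0.73  1.71 -0.46  1.01 -0.34]
turn [ 0.  -0.1 -0.1] shift cm [-0.04 -0.08  0.23] dist 0.2
```

```bash
python3 -m inch '[[[0,0,0,0,0,-1,2.6],[0,0,0,0,0,-4,2.6],[0,0,0,0,0,-8,2.6],[0,0,0,0,0,-12,2.6],[0,0,0,0,0,-14.5,2.6],[0,0,0,0,0,-15.5,2.6],[0,0,0,0,0,-15.5,2.6],[0,0,0,0,0,-15.5,2.6],[0,0,0,0,0,-15.5,2.6],[0,0,0,0,0,-15.5,2.6]]]' 60; python3 plan.py .474 .1124 .16 -2.6
```

```text
time: 6.2
position: [0.5609, -0.3147, 0.1585]
orientation: [-3.071, -0.659, 0.002]
contact_force: [1.0, -0.2, -3.0]
gripper_width: 0.351
t 6.2 pos [ 0.5609 -0.3147  0.1585] ty -65.8 tilt 0.07 F [ 1.  -0.2 -3. ] w 0.351 q [-0.16  0.44  0.82  1.59 -0.33  1.26 -0.43]
turn [ -0.1   0.  -63.2] shift cm [  9.6  -42.52  -0.12] dist 43.6
```

Held (force −3 N ≈ the part's weight). Next, carry it to the fixture.

```bash
python3 -m inch '[[[0,0,-6,1,-4.5,0,2.6],[0,0,-13,2.2,-9.8,0,2.6],[0,0,-20,3.4,-15.1,0,2.6],[0,0,-27,4.6,-20.4,0,2.6],[0,0,-34,5.8,-25.7,0,2.6],[0,0,-42,7,-31,0,2.6],[0,0,-50,8.2,-36.3,0,2.6],[0,0,-57,9,-40,0,2.6],[0,0,-63.2,9.6,-42.5,0,2.6],[0,0,-63.2,9.6,-42.5,0,2.6]]]' 60; python3 plan.py .474 .1124 .16 -2.6
python3 - <<'E'
from h import *
for c,(a,b,d,e) in dict(top=(240,110,340,230),scene=(310,130,440,290)).items():
    f=manip.get_image(c); cv2.imwrite(f"pics/full_{c}2.png",f[:,:,::-1]); im=f[b:e,a:d,::-1]; cv2.imwrite(f"pics/{c}2.png",cv2.resize(im,None,fx=4,fy=4,interpolation=2))
E
```

```text
time: 7.45
position: [0.4737, 0.1142, 0.1592]
orientation: [-2.266, -2.175, -0.0]
contact_force: [0.0, -0.3, -3.8]
gripper_width: 0.352
t 7.45 pos [0.4737 0.1142 0.1592] ty -2.3 tilt 0.03 F [ 0.  -0.3 -3.8] w 0.352 q [-0.77  0.02  0.49  1.95 -0.01  1.17 -0.32]
turn [-0.  -0.   0.3] shift cm [-0.17  0.04 -0.08] dist 0.2
```

View pics/top2.png

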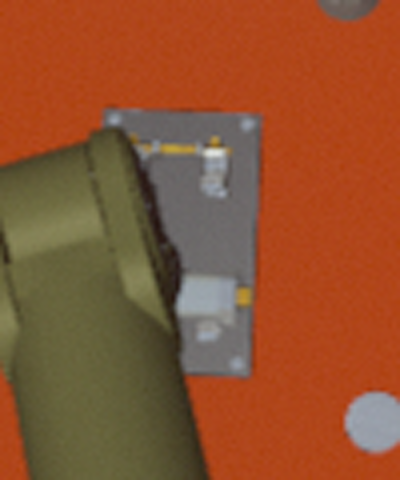

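View pics/scene2.png

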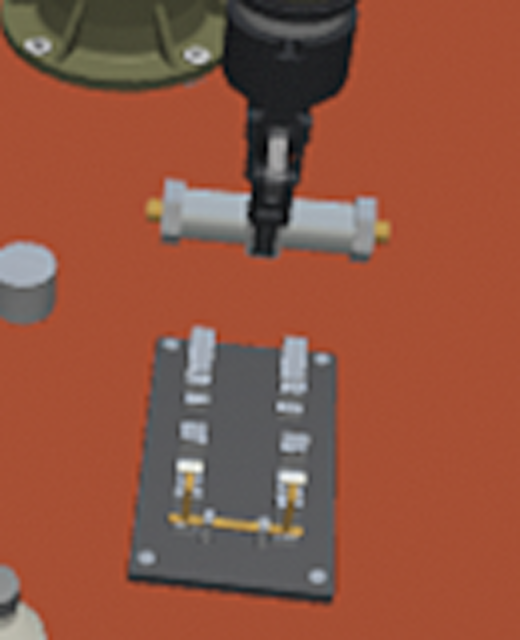

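Run:
```python
from h import *
f=cv2.imread('pics/full_scene2.png')[:,:,::-1]
y=np.deg2rad(90-2.3)
# stub ends seen: crop/4+offset
print('seen', (310+147/4,130+208/4),(310+389/4,130+230/4))
for s in(-1,1): print(s,proj('scene',np.array([.4737,.1142,.172])+s*.076*np.array([np.cos(y),np.sin(y),0])))
im=f.copy(); 
m=render('scene',ATT,(R.from_euler('z',y).as_matrix(),np.array([.4737,.1142,.172])),(310,130,440,290))
cr=cv2.resize(np.ascontiguousarray(f[130:290,310:440,::-1]),None,fx=4,fy=4,interpolation=2); M=cv2.resize(m,None,fx=4,fy=4)
cs,_=cv2.findContours((M>.5).astype(np.uint8),0,1); cv2.drawContours(cr,cs,-1,(0,255,0),1); 
F=(R.from_euler('z',-.0445).as_matrix(),np.array([.5287,.110,0]))
m=render('scene',FIX,F,(310,130,440,290));M=cv2.resize(m,None,fx=4,fy=4);cs,_=cv2.findContours((M>.5).astype(np.uint8),0,1); cv2.drawContours(cr,cs,-1,(255,255,0),1)
cv2.imwrite('pics/ov2.png',cr)
```

```text
seen (346.75, 182.0) (407.25, 187.5)
-1 [[347.13300797 182.09539324]]
1 [[407.14925439 187.56906157]]
```

View pics/ov2.png

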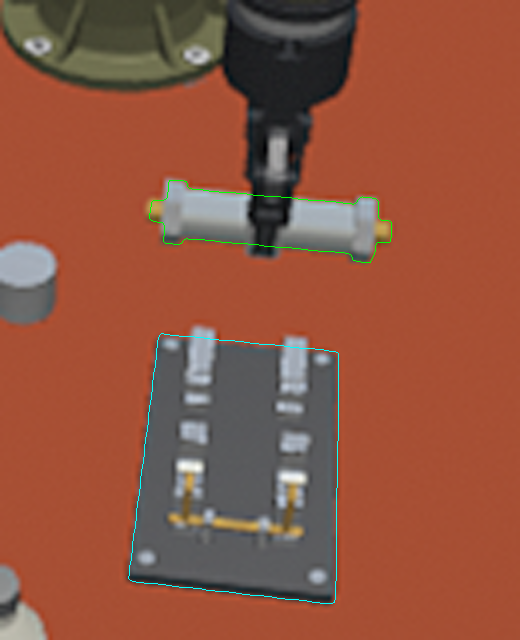

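```bash
python3 -m inch '[[[0,0,0.3,-0.2,0,2,2.6],[0,0,0.3,-0.2,0,4.5,2.6],[0,0,0.3,-0.2,0,7,2.6],[0,0,0.3,-0.2,0,9,2.6],[0,0,0.3,-0.2,0,10,2.6],[0,0,0.3,-0.2,0,10.5,2.6],[0,0,0.3,-0.2,0,10.8,2.6],[0,0,0.3,-0.2,0,11,2.6],[0,0,0.3,-0.2,0,11.2,2.6],[0,0,0.3,-0.2,0,11.2,2.6]]]' 60; python3 plan.py .4735 .1124 .0423 -2.6
```

```text
time: 8.8
position: [0.4742, 0.1101, 0.0474]
orientation: [2.276, 2.165, 0.0]
contact_force: [0.0, -0.3, -3.2]
gripper_width: 0.35
t 8.8 pos [0.4742 0.1101 0.0474] ty -2.8 tilt 0.01 F [ 0.  -0.3 -3.2] w 0.35 q [-0.74  0.16  0.49  2.06 -0.1   0.94 -0.25]
turn [ 0.  -0.  -0.2] shift cm [ 0.22 -0.09  0.51] dist 0.6
```

```bash
python3 -m inch '[[[0,0,0,0.1,0,0.1,2.6],[0,0,0,0.1,0,0.2,2.6],[0,0,0,0.1,0,0.3,2.6],[0,0,0,0.1,0,0.35,2.6],[0,0,0,0.1,0,0.4,2.6],[0,0,0,0.1,0,0.45,2.6],[0,0,0,0.1,0,0.5,2.6],[0,0,0,0.1,0,0.5,2.6],[0,0,0,0.1,0,0.5,2.6],[0,0,0,0.1,0,0.5,2.6]]]' 60; python3 plan.py .4735 .1124 .0423 -2.6
```

```text
time: 10.05
position: [0.4749, 0.1111, 0.0427]
orientation: [2.276, 2.165, 0.002]
contact_force: [1.7, -0.9, 0.5]
gripper_width: 0.353
t 10.05 pos [0.4749 0.1111 0.0427] ty -2.9 tilt 0.08 F [ 1.7 -0.9  0.5] w 0.353 q [-0.74  0.17  0.49  2.07 -0.1   0.92 -0.24]
turn [ 0.1 -0.  -0.3] shift cm [ 0.12 -0.15  0.04] dist 0.2
```

Contact at the expected height with a light side force. I'll release slowly and look.

```bash
python3 -m inch '[[[0,0,0,0.1,0.05,0.5,3.1],[0,0,0,0.1,0.05,0.5,3.4],[0,0,0,0.1,0.05,0.5,3.8],[0,0,0,0.1,0.05,0.5,4.4],[0,0,0,0.1,0.05,0.5,5],[0,0,0,0.1,0.05,0.5,5],[0,0,0,0.1,0.05,0,5],[0,0,0,0.1,0.05,-2,5],[0,0,0,0.1,0.05,-6,5],[0,0,0,0.1,0.05,-11,5]]]' 60; python3 plan.py .51 -.1285 .15 -93.3
```

```text
time: 11.3
position: [0.4741, 0.1117, 0.1531]
orientation: [-2.276, -2.165, 0.003]
contact_force: [0.1, 0.4, 0.1]
gripper_width: 0.583
t 11.3 pos [0.4741 0.1117 0.1531] ty -2.9 tilt 0.1 F [0.1 0.4 0.1] w 0.583 q [-0.77  0.02  0.5   1.96 -0.01  1.16 -0.32]
turn [-0.   0.1 90.4] shift cm [-23.81   4.79   0.33] dist 24.3
```

```bash
python3 -m inch '[[[0,0,10,-2.6,0.5,0,5],[0,0,20,-5.3,1,0,5],[0,0,30,-8,1.6,0,5],[0,0,40,-10.6,2.1,0,5],[0,0,50,-13.2,2.7,0,5],[0,0,60,-15.9,3.2,0.1,5],[0,0,70,-18.5,3.7,0.2,5],[0,0,80,-21.2,4.3,0.3,5],[0,0,90.4,-23.8,4.8,0.3,5],[0,0,90.4,-23.8,4.8,0.3,5]]]' 60; python3 plan.py .51 -.1285 .002 -93.3
python3 - <<'E'
from h import *
for c,(a,b,d,e) in dict(top=(240,110,380,230),scene=(250,130,440,290)).items():
    f=manip.get_image(c); cv2.imwrite(f"pics/full_{c}3.png",f[:,:,::-1]); im=f[b:e,a:d,::-1]; cv2.imwrite(f"pics/{c}3.png",cv2.resize(im,None,fx=3.7,fy=3.7,interpolation=2))
E
```

```text
time: 12.55
position: [0.5107, -0.1306, 0.1497]
orientation: [3.139, -0.096, 0.001]
contact_force: [-1.0, 0.7, 0.1]
gripper_width: 0.587
t 12.55 pos [ 0.5107 -0.1306  0.1497] ty -93.5 tilt 0.07 F [-1.   0.7  0.1] w 0.587 q [-0.52  0.14  0.78  1.88 -0.1   1.16 -1.33]
turn [ 0.1 -0.  -0.2] shift cm [-0.1  -0.22 14.77] dist 14.8
```

View pics/top3.png

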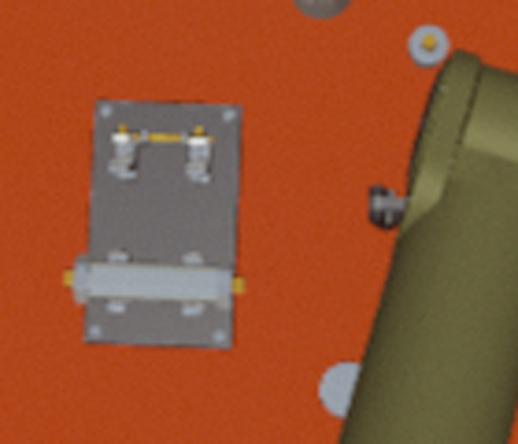

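View pics/scene3.png

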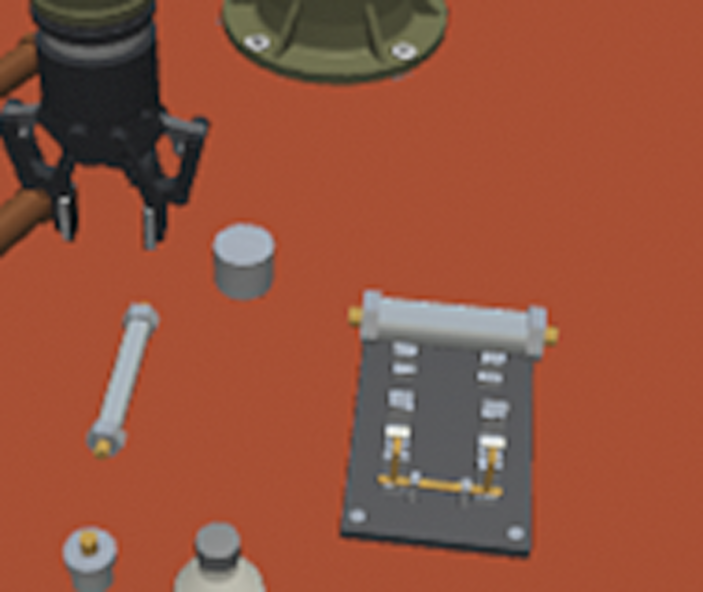

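The top view shows the attenuator across both wide blocks (full image about (281,186)), nuts outboard of them; the jaw is closed and empty. Next: a check on seat x, then grasp the air line.

Run:
```python
from h import *
f=cv2.imread('pics/full_top3.png')
b=f[:,:,0].astype(float) # blue: bench dark, plate ~mid
x0=np.array([.475,.111,.055])
best=[]
# project seat body edges for candidate x, compare with profile at column around y mid
for fy in (-.018,-.008,.0,.008,.018):
    P=[np.array([.475,.1115,.055])+fy*np.array([.0445,1,0])]
    uv=proj('top',P)[0]; col=int(round(uv[0])); pr=b[174:198,col]
    h=(np.median(pr[:4])+pr.max())/2; idx=np.where(pr>h)[0]; i,j=idx[0],idx[-1]
    up=i-1+(h-pr[i-1])/(pr[i]-pr[i-1]); dn=j+(pr[j]-h)/(pr[j]-pr[j+1])
    c=174+(up+dn)/2
    # model edges
    e=[proj('top',cyl(.016,-.001,.001,48)@R.from_euler('z',np.pi/2-.0445).as_matrix().T+P[0])[:,1]]
    mc=(e[0].min()+e[0].max())/2
    print(col,round(up+174,2),round(dn+174,2),'centre',round(c,2),'model',round(mc,2), 'dx mm',round((mc-c)*1000*1.315/422,2))
```

```text
288 182.15 190.38 centre 186.27 model 185.74 dx mm -1.66
284 181.85 190.22 centre 186.03 model 185.61 dx mm -1.34
282 181.84 190.16 centre 186.0 model 185.5 dx mm -1.55
279 181.68 190.2 centre 185.94 model 185.4 dx mm -1.68
276 181.55 189.78 centre 185.66 model 185.27 dx mm -1.24
```

```bash
python3 -m inch '[[[0,0,-0.2,-0.1,-0.2,4,5],[0,0,-0.2,-0.1,-0.2,8,5],[0,0,-0.2,-0.1,-0.2,11,5],[0,0,-0.2,-0.1,-0.2,13,5],[0,0,-0.2,-0.1,-0.2,14.2,5],[0,0,-0.2,-0.1,-0.2,14.6,5],[0,0,-0.2,-0.1,-0.2,14.6,3],[0,0,-0.2,-0.1,-0.2,14.6,2],[0,0,-0.2,-0.1,-0.2,14.6,1.2],[0,0,-0.2,-0.1,-0.2,14.6,1.2]]]' 80; python3 plan.py .584 .11 .2 -2.6
```

```text
time: 13.9
position: [0.5108, -0.1263, 0.0044]
orientation: [-3.14, 0.084, -0.003]
contact_force: [-1.7, -0.6, 5.9]
gripper_width: 0.18
t 13.9 pos [ 0.5108 -0.1263  0.0044] ty -93.1 tilt 0.1 F [-1.7 -0.6  5.9] w 0.18 q [-0.43  0.36  0.72  2.01 -0.3   0.88 -1.18]
turn [  0.1  -0.1 -90.5] shift cm [  6.08 -24.   -19.54] dist 31.5
```

```bash
python3 -m inch '[[[0,0,0,0,0,-1,1.2],[0,0,0,0,0,-4,1.2],[0,0,0,0,0,-9,1.2],[0,0,-10,0.6,-2.4,-14,1.2],[0,0,-20,1.4,-5.5,-15,1.2],[0,0,-30,2,-8,-15,1.2],[0,0,-40,2.8,-11,-15,1.2],[0,0,-50,3.5,-14,-15,1.2],[0,0,-60,4.2,-17,-15,1.2],[0,0,-70,4.8,-19.5,-15,1.2]]]' 80; python3 plan.py .584 .1075 .13 -2.6
```

```text
time: 15.15
position: [0.5682, 0.0676, 0.1535]
orientation: [-2.615, -1.741, 0.0]
contact_force: [-0.0, -0.1, -1.8]
gripper_width: 0.174
t 15.15 pos [0.5682 0.0676 0.1535] ty -22.7 tilt 0.02 F [-0.  -0.1 -1.8] w 0.174 q [-0.64  0.22  0.54  1.77 -0.12  1.18 -0.46]
turn [ -0.   -0.  -20.1] shift cm [ 4.29 -0.08  2.35] dist 4.9
```

```bash
python3 -m inch '[[[0,0,-7,1.5,0,0,1.2],[0,0,-14,3,-0.1,0,1.2],[0,0,-20.1,4.3,-0.1,0,1.2],[0,0,-20.1,4.3,-0.1,0.5,1.2],[0,0,-20.1,4.3,-0.1,1.3,1.2],[0,0,-20.1,4.3,-0.1,2,1.2],[0,0,-20.1,4.3,-0.1,2.3,1.2],[0,0,-20.1,4.3,-0.1,2.3,1.2],[0,0,-20.1,4.3,-0.1,2.3,1.2],[0,0,-20.1,4.3,-0.1,2.3,1.2]]]' 80; python3 plan.py .584 .1075 .1 -2.6
cat > ov.py <<'E'
from h import *
import sys
n=sys.argv[1]; off=float(sys.argv[2])
s=manip.sense();p=s['position'];C=R.from_rotvec(s['orientation']);cy=C.apply([0,1,0]);y=np.arctan2(cy[1],cy[0])+np.pi/2
o=p+[0,0,off]
for c,(a,b,d,e) in dict(top=(240,110,340,230),scene=(320,160,420,290)).items():
    f=manip.get_image(c); cv2.imwrite(f"pics/full_{c}{n}.png",f[:,:,::-1])
    cr=cv2.resize(np.ascontiguousarray(f[b:e,a:d,::-1]),None,fx=4.5,fy=4.5,interpolation=2)
    for parts,T,col in ((AIR,(R.from_euler('z',y).as_matrix(),o),(0,255,0)),):
        M=cv2.resize(render(c,parts,T,(a,b,d,e)),None,fx=4.5,fy=4.5)
        cs,_=cv2.findContours((M>.5).astype(np.uint8),0,1); cv2.drawContours(cr,cs,-1,col,1)
    cv2.imwrite(f"pics/ov_{c}{n}.png",cr)
E
python3 ov.py 4 .0076
```

```text
time: 16.4
position: [0.5845, 0.1062, 0.1306]
orientation: [2.278, 2.163, 0.001]
contact_force: [-0.4, 0.2, -1.8]
gripper_width: 0.175
t 16.4 pos [0.5845 0.1062 0.1306] ty -3.0 tilt 0.03 F [-0.4  0.2 -1.8] w 0.175 q [-0.62  0.29  0.47  1.74 -0.14  1.15 -0.16]
turn [ 0.  -0.  -0.4] shift cm [ 0.13 -0.05  3.06] dist 3.1
```

View pics/ov_scene4.png

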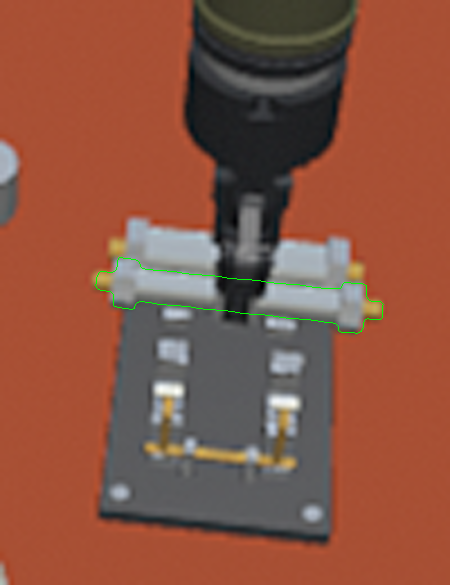

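View pics/ov_top4.png

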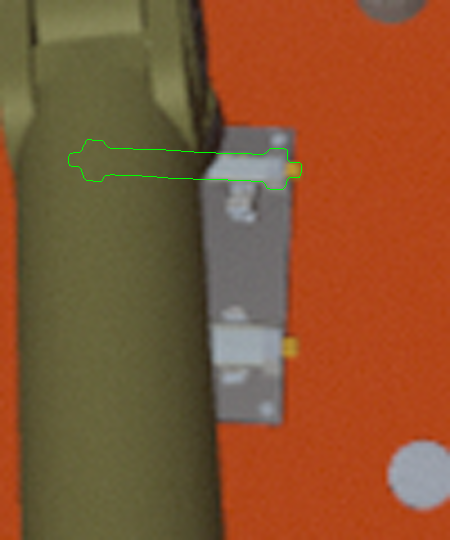

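```bash
python3 -m inch '[[[0,0,-0.4,0.1,0,1.5,1.2],[0,0,-0.4,0.1,0,3,1.2],[0,0,-0.4,0.1,0,4.2,1.2],[0,0,-0.4,0.1,0,5,1.2],[0,0,-0.4,0.1,0,5.4,1.2],[0,0,-0.4,0.1,0,5.7,1.2],[0,0,-0.4,0.1,0,5.9,1.2],[0,0,-0.4,0.1,0,5.9,1.2],[0,0,-0.4,0.1,0,5.9,1.2],[0,0,-0.4,0.1,0,5.9,1.2]]]' 100; python3 plan.py .584 .1075 .0474 -2.6; python3 ov.py 5 .0076
```

```text
time: 17.75
position: [0.5844, 0.1072, 0.0715]
orientation: [2.27, 2.171, 0.001]
contact_force: [0.2, -0.5, -1.9]
gripper_width: 0.167
t 17.75 pos [0.5844 0.1072 0.0715] ty -2.6 tilt 0.03 F [ 0.2 -0.5 -1.9] w 0.167 q [-0.61  0.35  0.46  1.79 -0.18  1.04 -0.13]
turn [ 0. -0.  0.] shift cm [ 0.03 -0.05  2.41] dist 2.4
```

View pics/ov_scene5.png

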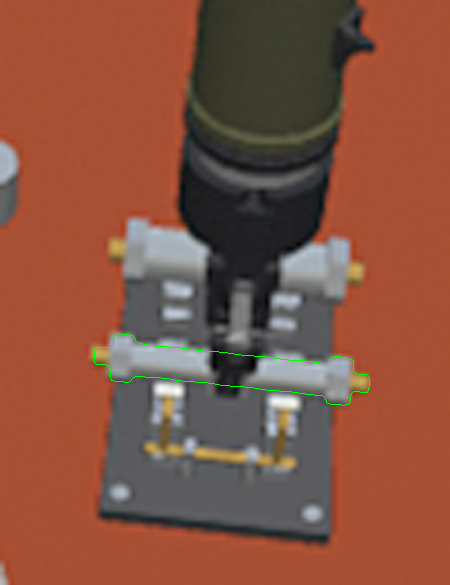

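The line sits in the throat with no contact, between the tines and rollers and level. Pressing.

```bash
python3 -m inch '[[[0,0,0,0,0,0.15,1.2],[0,0,0,0,0,0.3,1.2],[0,0,0,0,0,0.45,1.2],[0,0,0,0,0,0.6,1.2],[0,0,0,0,0,0.75,1.2],[0,0,0,0,0,0.9,1.2],[0,0,0,0,0,1.05,1.2],[0,0,0,0,0,1.2,1.2],[0,0,0,0,0,1.3,1.2],[0,0,0,0,0,1.3,1.2]]]' 100; python3 plan.py .584 .1075 .0474 -2.6
```

```text
time: 19.1
position: [0.5838, 0.1071, 0.0576]
orientation: [-2.27, -2.171, 0.001]
contact_force: [-3.2, 0.8, -1.9]
gripper_width: 0.17
t 19.1 pos [0.5838 0.1071 0.0576] ty -2.6 tilt 0.06 F [-3.2  0.8 -1.9] w 0.17 q [-0.6   0.37  0.45  1.8  -0.19  1.02 -0.13]
turn [-0.1  0.   0. ] shift cm [0.04 0.02 1.02] dist 1.0
```

```bash
python3 -m inch '[[[0,0,0,0,0,0.15,1.2],[0,0,0,0,0,0.3,1.2],[0,0,0,0,0,0.45,1.2],[0,0,0,0,0,0.6,1.2],[0,0,0,0,0,0.7,1.2],[0,0,0,0,0,0.8,1.2],[0,0,0,0,0,0.9,1.2],[0,0,0,0,0,0.95,1.2],[0,0,0,0,0,1,1.2],[0,0,0,0,0,1,1.2]]]' 100; python3 plan.py .584 .1075 .0474 -2.6; python3 ov.py 6 .0076
```

```text
time: 20.35
position: [0.5853, 0.107, 0.0489]
orientation: [2.27, 2.17, 0.003]
contact_force: [-0.6, -0.3, -1.8]
gripper_width: 0.168
t 20.35 pos [0.5853 0.107  0.0489] ty -2.6 tilt 0.12 F [-0.6 -0.3 -1.8] w 0.168 q [-0.6   0.38  0.45  1.8  -0.19  1.   -0.12]
turn [ 0.1 -0.   0. ] shift cm [ 0.04 -0.13  0.15] dist 0.2
```

View pics/ov_scene6.png

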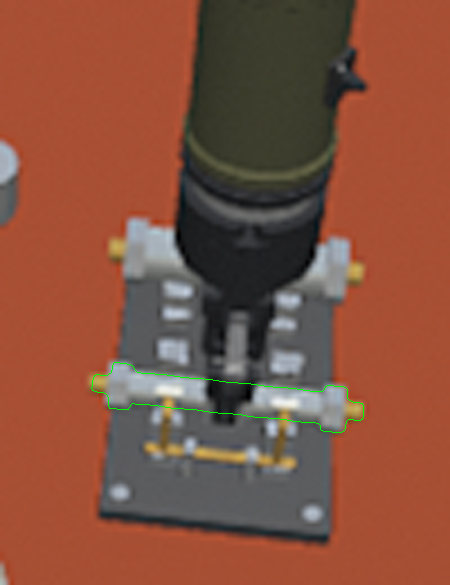

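The rollers now sit over the body. About 1.5 mm remains before it bottoms in the grooves.

```bash
python3 -m inch '[[[0,0,0,0,0,0.05,1.2],[0,0,0,0,0,0.1,1.2],[0,0,0,0,0,0.15,1.2],[0,0,0,0,0,0.2,1.2],[0,0,0,0,0,0.2,1.2],[0,0,0,0,0,0.2,1.2],[0,0,0,0,0,0.2,1.2],[0,0,0,0,0,0.2,1.2],[0,0,0,0,0,0.2,1.2],[0,0,0,0,0,0.2,1.2]]]' 100; python3 plan.py .584 .1075 .0474 -2.6
```

```text
time: 21.7
position: [0.5854, 0.1071, 0.0474]
orientation: [2.27, 2.17, 0.003]
contact_force: [0.3, -0.8, 4.8]
gripper_width: 0.172
t 21.7 pos [0.5854 0.1071 0.0474] ty -2.6 tilt 0.13 F [ 0.3 -0.8  4.8] w 0.172 q [-0.6   0.38  0.45  1.8  -0.19  1.   -0.12]
turn [ 0.1 -0.   0. ] shift cm [ 0.04 -0.14  0.  ] dist 0.1
```

Seated: height as predicted, 6.6 N upward reaction. Release and retreat.

```bash
python3 -m inch '[[[0,0,0,0,0,0.15,1.6],[0,0,0,0,0,0.15,2],[0,0,0,0,0,0.1,2.5],[0,0,0,0,0,0.1,3.2],[0,0,0,0,0,0.1,3.2],[0,0,0,0,0,0.1,3.2],[0,0,0,0,0,-0.5,3.2],[0,0,0,0,0,-3,3.2],[0,0,0,0,0,-7,3.2],[0,0,0,0,0,-12,3.2]]]' 100; python3 plan.py .5 .38 .25 -2.6
```

```text
time: 22.95
position: [0.5836, 0.107, 0.1671]
orientation: [-2.27, -2.171, 0.002]
contact_force: [0.6, 0.2, 0.3]
gripper_width: 0.372
t 22.95 pos [0.5836 0.107  0.1671] ty -2.6 tilt 0.09 F [0.6 0.2 0.3] w 0.372 q [-0.63  0.25  0.48  1.7  -0.12  1.22 -0.17]
turn [-0.1  0.   0. ] shift cm [26.9  -9.59 -8.29] dist 29.7
```

```bash
python3 -m inch '[[[0,0,0,1,0,-4,3.2],[0,0,0,5,-1.5,-8,3.2],[0,0,0,10,-3.3,-8,3.2],[0,0,0,15,-5,-8,3.2],[0,0,0,20,-7,-8,3.2],[0,0,0,24,-8.5,-8,3.2],[0,0,0,27,-9.6,-8,3.2],[0,0,0,27,-9.6,-8,3.2],[0,0,0,27,-9.6,-8,3.2],[0,0,0,27,-9.6,-8,3.2]]]'
python3 - <<'E'
from h import *
T=(R.from_euler('z',np.pi/2-.0445).as_matrix())
F=R.from_euler('z',-.0445).as_matrix(); o=np.array([.5287,.110,0])
for c,(a,b,d,e) in dict(top=(240,110,340,230),scene=(320,180,420,290)).items():
    f=manip.get_image(c); cv2.imwrite(f"pics/full_{c}7.png",f[:,:,::-1])
    cr=cv2.resize(np.ascontiguousarray(f[b:e,a:d,::-1]),None,fx=5,fy=5,interpolation=2)
    cv2.imwrite(f"pics/fin_{c}.png",cr)
    for P,x in((AIR,.055),(ATT,-.055)):
        M=cv2.resize(render(c,P,(T,F@[x,0,.055]+o),(a,b,d,e)),None,fx=5,fy=5)
        cs,_=cv2.findContours((M>.5).astype(np.uint8),0,1); cv2.drawContours(cr,cs,-1,(0,255,0),1)
    cv2.imwrite(f"pics/ov_{c}7.png",cr)
    for n in('jaw_nose','clip_seat','air_line','wide_seat','attenuator'): print(c,n,[(np.round(q['xy'],1),round(q['score'],2)) for q in manip.place_of(n,c)][:2])
    for nm,q in(('nose',[.064,0,.066]),('clip',[.055,0,.055]),('wide',[-.055,0,.055])): print(nm,proj(c,F@q+o).round(1))
E
```

```text
time: 24.2
position: [0.5015, 0.3793, 0.2467]
orientation: [2.273, 2.168, 0.0]
contact_force: [0.1, 0.2, -0.2]
gripper_width: 0.376
top jaw_nose [(array([282.3, 149.1]), 0.49)]
top clip_seat [(array([283.7, 151.6]), 0.75)]
top air_line [(array([283.8, 148.5]), 0.68)]
top wide_seat [(array([282.4, 183.9]), 0.79)]
top attenuator [(array([280.2, 188.2]), 0.87), (array([398.8, 214.8]), 0.65)]
nose [[283.  147.7]]
clip [[283.2 151.1]]
wide [[281.5 185.9]]
scene jaw_nose [(array([370.3, 244.4]), 0.52)]
scene clip_seat [(array([371.7, 250.5]), 0.96)]
scene air_line [(array([370.4, 246.5]), 0.62), (array([153.1, 228.6]), 0.3)]
scene wide_seat [(array([369. , 215.9]), 0.59)]
scene attenuator [(array([188.8, 182.7]), 0.88), (array([370.4, 218.3]), 0.64)]
nose [[370.3 247.6]]
clip [[370.1 247.8]]
wide [[372.1 217.3]]
```

View pics/ov_scene7.png

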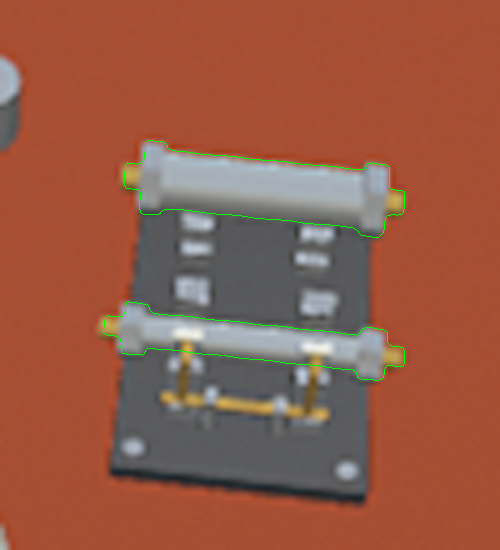

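View pics/ov_top7.png

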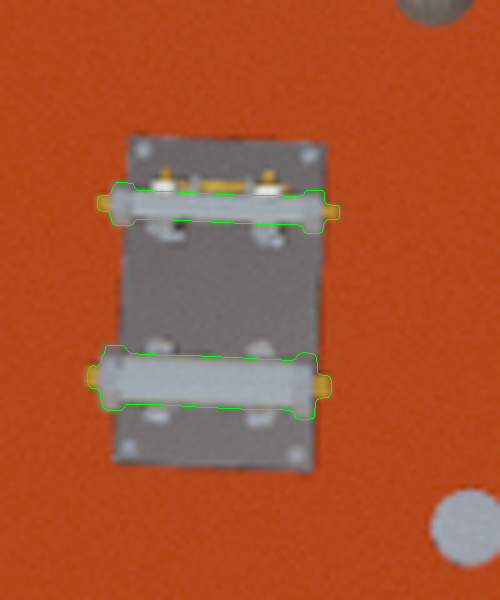

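View pics/full_scene7.png

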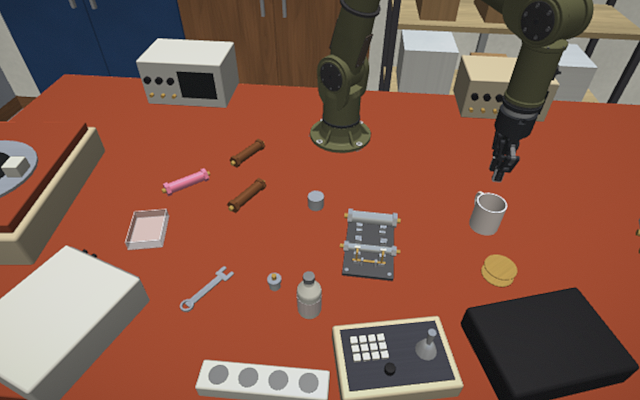

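View pics/fin_scene.png

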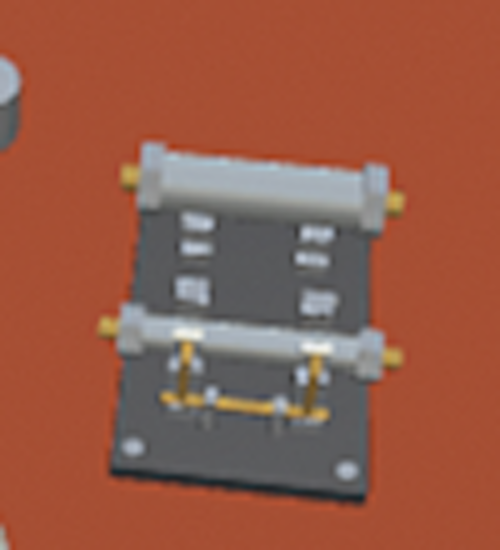

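Both parts match their home outlines in both views, and nothing else has moved. One check left: roller positions against the closed jaw in the first picture.

Run:
```python
from h import *
for c,rois in dict(scene=[(350,241,365,264),(376,244,391,267)],top=[(268,140,276,150),(288,140,298,150)]).items():
    A=cv2.imread(f'pics/full_{c}7.png').astype(int);B=cv2.imread(f'pics/{c}0.png').astype(int)
    for x0,y0,x1,y1 in rois:
        for nm,I in(('before',B),('after',A)):
            p=I[y0:y1,x0:x1]; w=np.clip(p.min(2)-205,0,None); r=np.clip(p[...,2]-p[...,0]-60,0,None)
            yy,xx=np.mgrid[y0:y1,x0:x1]
            print(c,nm,'white',(xx*w).sum()/max(w.sum(),1),(yy*w).sum()/max(w.sum(),1),w.sum(),'brass',(xx*r).sum()/max(r.sum(),1),(yy*r).sum()/max(r.sum(),1))
F=R.from_euler('z',-.0445).as_matrix(); o=np.array([.5287,.110,0])
for th in(0,.02,.05,.07):
    v=np.array([-9*np.cos(th)+39*np.sin(th),0,39*np.cos(th)+9*np.sin(th)])/1000
    q=np.array([.073,0,.027])+v
    print(th,proj('scene',F@q+o).round(2),proj('top',F@q+o).round(2))
S=[cv2.imread('pics/scene0.png')[232:272,340:400],cv2.imread('pics/full_scene7.png')[232:272,340:400]]
cv2.imwrite('pics/jawcmp.png',cv2.resize(np.vstack(S),None,fx=7,fy=7,interpolation=0))
```

```text
scene before white 357.0457516339869 246.13071895424838 153 brass 357.30864197530866 256.28765432098766
scene after white 357.1703703703704 246.15555555555557 135 brass 357.27415730337077 256.0426966292135
scene before white 382.71612903225804 248.9741935483871 155 brass 381.7589670014347 258.1434720229555
scene after white 382.8961038961039 248.96753246753246 154 brass 381.74697173620456 258.1036339165545
top before white 272.5263157894737 147.0 19 brass 272.8189655172414 144.64655172413794
top after white 272.2432432432432 147.0 37 brass 272.7846153846154 144.62307692307692
top before white 292.96666666666664 148.0 30 brass 292.8201058201058 145.58201058201058
top after white 293.04545454545456 148.0 44 brass 292.76884422110555 145.58793969849245
0 [[370.32 247.61]] [[282.95 147.67]]
0.02 [[370.31 247.8 ]] [[282.96 147.41]]
0.05 [[370.29 248.1 ]] [[282.97 147.02]]
0.07 [[370.28 248.3 ]] [[282.97 146.76]]
```

View pics/jawcmp.png

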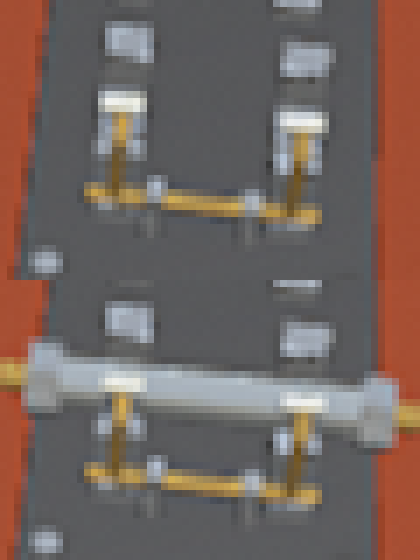

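The roller centroids match the empty closed jaw to within 0.03 px in row in the scene view, so the jaw is closed over the line. Handing in.

```bash
python3 -c "
from cell import manip; print(manip.sense()['contact_force'],manip.sense()['time']); print(manip.job_done())"
```

```text
[-0.09515189  0.39687897 -0.71566935] 24.8
the job is handed in; nothing more can be done
None
```

The fixture is loaded, and I handed the job in at 24.8 s of the 54 s allowed; no verdict was reported.

- **Attenuator:** I picked the grey one, not the brown or pink look-alikes, and set it in the wide V-blocks first. It made light contact at the expected height before I released it slowly.
- **Air line:** I pressed it past the jaw, with about 3 N of side force along the way. It bottomed out at the predicted height with about 6.6 N of upward reaction, and then I let go.

**Last checks:**
- **Seating:** both parts match their home outlines in both camera views.
- **Jaw:** the rollers are in the same place as when the jaw was closed and empty, within 0.03 px in row (up to 0.3 px in column), so the jaw is closed over the line.
- **Surroundings:** the other bench items look unmoved by eye, and the gripper is clear of everything.

**What disagreed:**
- The two cameras differed by about 2 mm in y on the fixture.
- While seating the attenuator, the arm sat 1–1.5 mm further in +x than the cameras suggested. This is within the grooves' play.
- The networks' point estimates were off by up to about 3 px, so I used fits to the part outlines instead.

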